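# Charge the dauber at the safety dispenser can

### The job

Open the dispenser can: press its safety cap down firmly and, keeping it pressed, turn it anticlockwise until its wings are out from under the claws, then lift it off and lay it right way up in the steel tray. Then take the dauber from its dish, press its felt end straight down on the can's sprung plate until the plate is fully down, hold it there a moment, and stand the dauber back upright in its dish. Leave everything else where it is.

Things in the scene. Friction and masses are not known exactly. Their poses are not given: they have to be found in the camera images.
- can: Plain metal dispenser can screwed to the table: it cannot move; its yaw varies. Round, 104 mm across (128 mm at the foot), flat shoulder 75 mm above the table. Origin: centre of its underside, on the table; z up. A round sprung plate on top, in the middle, carries the safety cap, whose wings lie along the can's x axis while locked.
- claw (a point): One of two alike steel claws on the can's shoulder, on its +x and -x sides, 34 to 50 mm from its axis, tops 105 mm above the table. A roof hangs over the cap's wing; at the roof's anticlockwise end a tooth hangs 5 mm lower; the clockwise end is closed. Point: top of the +x claw, 42 mm from the axis.
- plate_top (a point): Centre of the top face of the sprung steel plate, 48 mm across and flat, on the can's axis. 100 mm above the table while the locked cap rests on it, 105 mm when free, 91 mm when fully down. z up.
- plate (a joint): Height of the sprung plate in m, growing downward: 0 with the locked cap on it, -0.005 when free (up), 0.009 when fully down against its stop. Its spring pushes up with 6 N at -0.005, 9 N at 0 and 14.4 N at 0.009 (600 N/m).
- cap_center (a point): Black safety cap, 50 mm tall, about 90 g. Point on its axis half-way up (25 mm above its underside, which is 94 mm above the table while locked); x along its wings, z up. Its round body, 62 mm across, is the lower 18 mm; a recess in the underside, 51 mm across and 6 mm deep, fits over the plate. On top stands a round fluted grip, 40 mm across, 32 mm tall.
- cap_wing (a point): Tip of the cap's +x wing, at the cap's underside, 43 mm from its axis; a like wing is at -x. Wings are 12 mm wide, 5 mm thick. Locked, the spring holds them up behind the teeth. With the cap down 5 mm or more (12 N; 9 mm possible) they pass under the teeth; 30 degrees or more anticlockwise from above (45 is safe) frees the cap: let up, it stands 5 mm above its locked height and lifts straight off.
- tray: Empty open steel tray, fixed, 150 mm (x) by 140 mm (y), 18 mm tall, walls and floor 4 mm thick. Origin: centre of its underside, on the table; z up. It stands to the left or right of the can.
- dish: Low round steel dish, fixed, 96 mm across outside, rim 10 mm tall, wall 4 mm, floor 4 mm thick; the dauber stands in it. Origin: centre of its underside, on the table. It stands on the other side of the can from the tray.
- dauber_center (a point): Dauber (hand applicator), 104 mm tall, about 120 g, standing on its round grey felt end, 38 mm across. Point on its axis half-way up (52 mm above its foot); z up along its handle. Its straight round wooden handle, 26 mm across, runs from 22 mm below to 40 mm above this point; a collar 42 mm across lies 22 to 30 mm below, and a round knob 32 mm across at the top.
- tape: Bystander, leave alone: roll of wide tape standing flat, a brown ring 100 mm across, 48 mm tall. Origin: centre of its underside.
- glue: Bystander, leave alone: white glue bottle, 48 mm across, 125 mm tall. Origin: centre of its underside.
- jam: Bystander, leave alone: low amber glass jar with a flat steel screw lid, 64 mm across, 85 mm tall. Origin: centre of its underside.
- beaker: Bystander, leave alone: open white plastic beaker, 70 mm across, 90 mm tall. Origin: centre of its underside.
- awl: Bystander, leave alone: wood-handled awl lying flat, 170 mm long. Origin: on it.
- phone: Bystander, leave alone: black phone lying flat, 75 x 155 x 9 mm. Origin: centre of its underside.
Not all that is in view belongs to the job. Leave any purple or red look-alike of the part that bears dauber_center alone. Of the things like the part that bears cap_center, leave any that is yellow; of the rest the larger one is meant.

How it is judged:
On the way, in this order (a step that is already met when the one before it is completed fails the run):
1. the cap lies right way up in the tray (horizontal distance between cap_center and tray below 0.05 m and z of cap_center in the frame of tray below 0.034 m and angle between cap_center's own z axis and vertical below 0.1 rad), for 0.2 s.
2. the upright dauber holds the plate down (0.007 m or more) (value of joint plate above 0.007 m and horizontal distance between dauber_center and plate_top below 0.02 m and z of dauber_center in the frame of plate_top below 0.056 m and angle between dauber_center's own z axis and vertical below 0.2 rad), for 0.3 s.
At the end, for the whole second after the job is handed in: The cap lies flat and right way up in the tray (centre within 50 mm of the tray's, tilt under 0.1 rad, resting on the floor), the dauber stands upright in its dish (within 35 mm of its centre, tilt under 0.1 rad, foot on the dish's floor), and the plate is up and free (all of step 1 and horizontal distance between dauber_center and dish below 0.035 m and z of dauber_center in the frame of dish below 0.06 m and angle between dauber_center's own z axis and vertical below 0.1 rad and value of joint plate below -0.003 m); the robot touches nothing.
It fails at once if another loose thing (tape, glue, jar, beaker, awl, phone) is moved more than 30 mm (distance of any of tape, glue, jam, beaker, awl, phone from where it was at the start of the episode above 0.03 m).
It also fails if it takes over 64 s, if anything falls off the work surface, if the arm or the gripper's body presses on something with over 40 N, if the wrist force passes 120 N, or if a joint passes its speed limit or range.

### The arm

A 7-joint arm with a two-finger parallel gripper is mounted at the origin on the work surface. World frame = base frame: x ahead of the robot, y to its left, z up, the work surface at z = 0. Lengths are in m, angles in rad, forces in N, time in s.
With the tool pointing down it reaches from about 0.35 to 0.9 m from the base axis. Payload 7.2 kg.
Tool frame: the origin (TCP) lies midway between the tips of the shut fingers; the grasp point (between the pads) lies 19 mm behind it; z points along the fingers, x is the direction in which the jaws open and shut, and the axes are right-handed (so a half turn about z gives the same grasp; the last joint's range is limited). The gripper opens to 85 mm and grips with 20 to 120 N. Pads are 22 mm wide; open, the fingers measure 114 mm over their backs; the gripper's body (76 mm by 85 mm) begins 54 mm behind the grasp point. The pads swing forward as they close: fully open they stand 13 mm farther back than shut.
Start: joints at [1.077, 0.411, -0.013, 1.596, 0.006, 1.134, -0.082], TCP at [0.258, -0.569, 0.231] pointing down, gripper open.
Joint ranges: [-2.95, 2.95], [-0.29, 1.99], [-1.47, 1.44], [0.14, 2.54], [-1.03, 4.17], [0.13, 1.85], [-2.86, 2.86]. Speed limits (rad/s): [2.39, 2.39, 3.01, 3.01, 3.14, 3.14, 3.14].

### API

Orientations are given as a rotation vector (axis times angle).
In Python, from plant import manip gives the robot as it stands.
- The arm moves only by the tool arm_command, never from a script. Its arguments are lists of equal length, an entry for each row: "travel": the shift along the tool's x, y, z in mm, a list of three; "spin": the turn about the tool's z in rad; "grip": the closure, from -1 (fully open) to 1 (shut). In form: {"travel": [[tx, ty, tz], ...], "spin": [spin, ...], "grip": [grip, ...]}. A call has 1 to 10 rows; each row is the pose to reach, as a shift and turn from the pose commanded when the call began, along the tool's axes at that moment; what a row does not reach only later rows make up. A row lasts 1/10 s, in which the tool goes at most 50 mm and 8.59 degrees, less where a joint would pass 70% of its speed; a pose out of reach is approached as far as the arm can. A call with a gripper value outside its range is refused whole. The fingers move at their own pace and stop on an object; "force" is the grip in N (left out, the last holds). Time passes only in rows, so rows that repeat a pose let the fingers close. It gives the time, the measured TCP pose, the force and the opening at its end, in the units of the state.
- manip.state(): the state, without advancing time (a new reading comes with each control period).
- manip.get_image(name): name is "scene" or "top"; returns (picture, depth): 400x640x3 uint8, blue, green, red; 400x640 float32, m along the optical axis (not along the pixel's ray), 0 where there is no reading.
- manip.camera_params(name): a dict with "fx", "fy", "cx", "cy" (pixels), "rvec" (rotation vector, rad) and "tvec" (3), from world to camera coordinates, as OpenCV has them. Camera axes: x right, y down, z forward; pixel columns grow to the right and rows downward; lengths in m; the calibration is good to about 2 mm. A picture is of the moment at which its call begins. camera_params takes no time and is no camera call.
- manip.finish_job(): hands the job in, once; it reports no verdict.
The state is a dict: "clock": time; "qpos": joint angles; "qd": joint speeds; "tau": joint torques, N m; "ee_pos": TCP position; "eef_rot": TCP orientation; "ft_force": force on the tool from outside, world axes, zero at the start; "torque": the same for the moment, N m; "opening": finger opening in m.
Only numpy, scipy, OpenCV 4.12 (cv2) and the standard library are available. Lean on these libraries where they do the work, as an engineer would, in place of code of your own. Each camera call takes 0.05 s, during which the arm holds its last target.

## Working session

There is one attempt and no reset: what is moved stays moved. The work goes in short steps, Python scripts to look and compute and a tool call to move; the robot and the scene stay as the last step left them, time stands still between calls to the robot, and variables do not carry over. Pictures are saved under pics/ and viewed, and the job is handed in when it is done.

Besides the shell and the picture viewer there is one more tool, called after "Request:" as name([rows], argument=value, ...), one row to a line, values as JSON. arm_command: Moves the arm, as the interface text tells. Its arguments: {"type":"object","properties":{"travel":{"type":"array","items":{"type":"array","items":{"type":"number"}}},"spin":{"type":"array","items":{"type":"number"}},"grip":{"type":"array","items":{"type":"number"}},"force":{"type":"number"}},"required":["travel","spin","grip"]}

```bash
ls; mkdir -p pics; cat > h.py <<'E'
import numpy as np, cv2
from plant import manip
def cam(n):
    p=manip.camera_params(n); K=np.array([[p['fx'],0,p['cx']],[0,p['fy'],p['cy']],[0,0,1]]); R=cv2.Rodrigues(np.array(p['rvec'],float))[0]; t=np.array(p['tvec'],float).ravel()
    return K,R,t
def ray(n,u,v,z):
    K,R,t=cam(n); d=R.T@np.linalg.solve(K,np.array([u,v,1.])); c=-R.T@t
    return c+d*(z-c[2])/d[2]
def cloud(n,D):
    K,R,t=cam(n); v,u=np.mgrid[:D.shape[0],:D.shape[1]]
    X=np.stack([(u-K[0,2])/K[0,0]*D,(v-K[1,2])/K[1,1]*D,D],-1)
    return (X-t)@R
def proj(n,P):
    K,R,t=cam(n); q=K@(R@np.array(P,float)+t); return q[:2]/q[2]
E
python3 - <<'E'
from h import *
for n in('scene','top'):
    im,D=manip.get_image(n); cv2.imwrite(f'pics/{n}0.png',im); np.savez(f'{n}0.npz',im=im,D=D)
    K,R,t=cam(n); print(n,K[0,0],(-R.T@t).round(3),(D>0).mean())
print(manip.state())
E
```

```text
pics
scene 449.38062005576825 [ 0.856 -0.5    1.013] 0.99615234375
top 467.0940078809756 [0.268 0.064 1.284] 0.99627734375
{'clock': 0.1, 'qpos': array([ 1.07678433,  0.41186729, -0.01275073,  1.59695069,  0.00562133,
        1.13426419, -0.08217776]), 'qd': array([ 4.03392833e-04, -1.30672996e-03, -8.45007640e-04, -2.95937185e-03,
       -8.67853094e-05, -1.52173020e-03, -1.54043755e-03]), 'tau': array([ 4.70520667e-03, -6.01829982e+01,  6.84944764e-01, -3.00089014e+01,
        1.40121812e-02,  6.39409162e-03, -2.16772384e-05]), 'ee_pos': array([ 0.25796565, -0.56880501,  0.23051138]), 'eef_rot': array([-2.64016819e+00,  1.70139273e+00,  2.00386490e-03]), 'ft_force': array([-0.82324365,  0.29437832,  0.37688858]), 'torque': array([-0.02756387, -0.01226372,  0.00959431]), 'opening': 0.08549807984900736}
```

View pics/scene0.png

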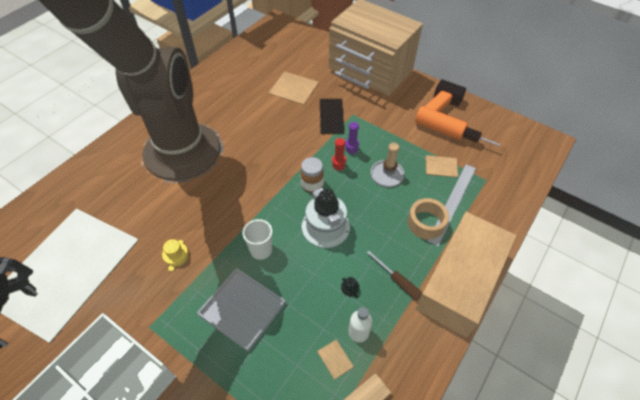

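View pics/top0.png

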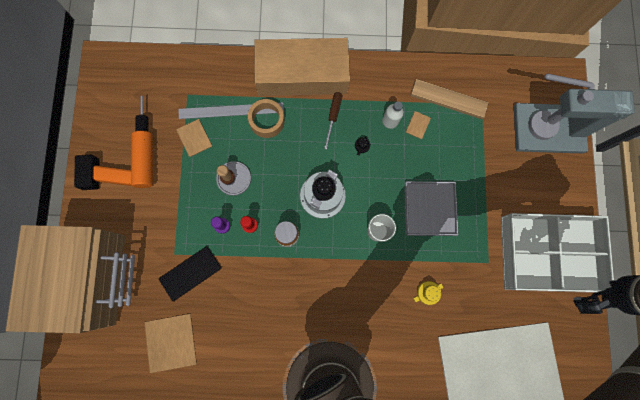

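The top view shows the can with the black cap at about (323,190), the tray at (431,208) and the dauber in its dish at (230,177). The decoys are purple and red daubers, a yellow cap, and a small black cap at (362,145). I'll zoom in on the can and dauber next.

```bash
python3 - <<'E'
from h import *
t=np.load('top0.npz')['im']; s=np.load('scene0.npz')['im']
a=cv2.resize(t[150:235,280:365],(400,400),interpolation=cv2.INTER_CUBIC)
b=cv2.resize(s[175:250,290:365],(400,400),interpolation=cv2.INTER_CUBIC)
c=cv2.resize(t[150:205,205:260],(300,200+100)[::1],interpolation=cv2.INTER_CUBIC)
cv2.imwrite('pics/z1.png',np.hstack([a,b])); cv2.imwrite('pics/z2.png',np.hstack([c,cv2.resize(s[135:195,360:420],(300,300),interpolation=cv2.INTER_CUBIC)]))
for n in('top','scene'):
    f=np.load(n+'0.npz'); P=cloud(n,f['D']); z=P[...,2]; im=f['im'].astype(int)
    print(n,'table z',np.median(z[(np.abs(P[...,0]-.5)<.2)&(np.abs(P[...,1])<.3)]))
    # heights around can, dauber
    for nm,uv in (('can',(323,190)if n=='top' else (326,215)),('dau',(230,176)if n=='top' else (390,163)),('tray',(431,208)if n=='top' else (243,308))):
        u,v=uv; w=P[v-30:v+30,u-30:u+30].reshape(-1,3)
        for lo,hi in ((.002,.006),(.006,.014),(.014,.022),(.07,.08),(.095,.102),(.102,.108),(.108,.116),(.135,.16)):
            m=w[(w[:,2]>lo)&(w[:,2]<hi)]
            if len(m)>8: print(nm,lo,hi,len(m),m.mean(0).round(4),m.min(0).round(4),m.max(0).round(4))
E
```

```text
top table z 0.0012614548342027468
can 0.002 0.006 638 [0.5191 0.0274 0.0036] [ 0.4355 -0.0538  0.002 ] [0.6074 0.1151 0.006 ]
can 0.006 0.014 247 [0.4836 0.0292 0.0083] [ 0.4363 -0.0506  0.006 ] [0.6056 0.1107 0.0138]
can 0.014 0.022 14 [0.4599 0.0337 0.0181] [ 0.4521 -0.0053  0.0141] [0.478  0.0747 0.0214]
can 0.07 0.08 565 [0.4991 0.0297 0.0747] [ 0.4535 -0.0201  0.07  ] [0.5542 0.0807 0.0799]
can 0.095 0.102 38 [0.4952 0.031  0.0992] [ 0.4596 -0.0046  0.0951] [0.5506 0.0595 0.102 ]
can 0.102 0.108 131 [0.5017 0.0312 0.105 ] [ 0.4543 -0.0041  0.102 ] [0.5518 0.0638 0.108 ]
can 0.108 0.116 211 [0.4996 0.0304 0.1117] [0.4587 0.0006 0.1081] [0.5407 0.0599 0.1158]
can 0.135 0.16 201 [0.5031 0.0298 0.1431] [0.4845 0.0102 0.1361] [0.5222 0.0501 0.1506]
dau 0.002 0.006 996 [0.553  0.2874 0.0036] [0.4669 0.2053 0.002 ] [0.6403 0.3788 0.006 ]
dau 0.006 0.014 261 [0.5469 0.2819 0.0082] [0.4719 0.2126 0.006 ] [0.6351 0.3753 0.0138]
dau 0.014 0.022 14 [0.5325 0.2721 0.0158] [0.5163 0.2324 0.014 ] [0.5526 0.3131 0.0191]
dau 0.07 0.08 9 [0.5357 0.2877 0.0742] [0.5311 0.2805 0.0704] [0.546  0.297
[... 1469 characters left out ...]
.0176] [0.5309 0.2753 0.0143] [0.5643 0.2948 0.0218]
dau 0.07 0.08 23 [0.5499 0.2854 0.0748] [0.5357 0.278  0.0701] [0.5595 0.2984 0.08  ]
dau 0.095 0.102 14 [0.5499 0.2867 0.0996] [0.5318 0.2814 0.0952] [0.5607 0.2985 0.1018]
dau 0.102 0.108 59 [0.547  0.2922 0.1056] [0.533  0.2778 0.102 ] [0.5606 0.3095 0.1079]
dau 0.108 0.116 14 [0.5477 0.2933 0.1089] [0.5375 0.2828 0.1081] [0.5555 0.3046 0.1117]
tray 0.002 0.006 1914 [ 0.4768 -0.2697  0.0037] [ 0.3743 -0.3602  0.002 ] [ 0.576  -0.1782  0.006 ]
tray 0.006 0.014 264 [ 0.4778 -0.2664  0.0083] [ 0.4051 -0.3412  0.006 ] [ 0.5534 -0.2006  0.014 ]
tray 0.014 0.022 179 [ 0.4812 -0.272   0.017 ] [ 0.4027 -0.3413  0.0141] [ 0.554  -0.2009  0.0219]
```

View pics/z1.png

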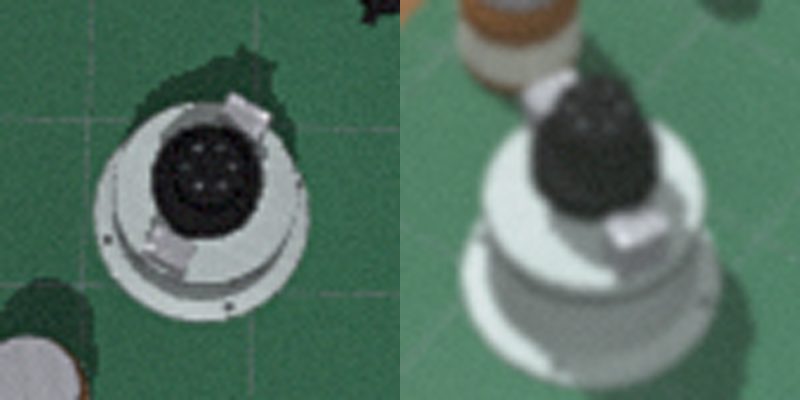

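View pics/z2.png

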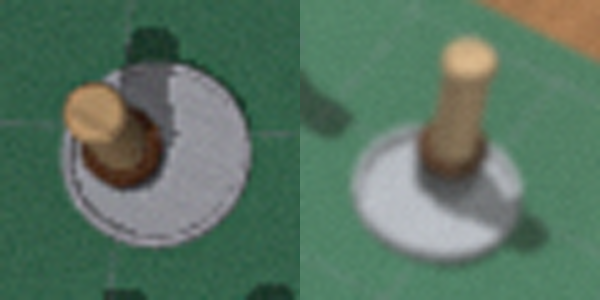

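```bash
cat >> h.py <<'E'
def tool():
    s=manip.state(); return np.array(s['ee_pos']),cv2.Rodrigues(np.array(s['eef_rot'],float))[0],s
def shift(target):
    p,R,s=tool(); return (R.T@(np.array(target)-p)*1000).round(1)
E
python3 - <<'E'
from h import *
t=np.load('top0.npz')['im']; s=np.load('scene0.npz')['im']
g=lambda a,u0,v0,k:(u0+(a[0]+.5)/k-.5,v0+(a[1]+.5)/k-.5)
k=400/85; k2=400/75
A=g((247,117),280,150,k);B=g((168,250),280,150,k)
a=ray('top',*A,.105);b=ray('top',*B,.105); print('top claws',a,b,(a+b)/2,np.linalg.norm(a-b),np.degrees(np.arctan2(*(a-b)[[1,0]])))
A=g((552-400,90),290,175,k2);B=g((638-400,228),290,175,k2)
a=ray('scene',*A,.105);b=ray('scene',*B,.105); print('scene claws',a,b,(a+b)/2,np.linalg.norm(a-b),np.degrees(np.arctan2(*(a-b)[[1,0]])))
# dish: bright gray region vs green; rim ellipse extents by ray at z=.01
kk=300/55
for e in((62,150),(252,150),(157,62),(157,247)): print('dish',ray('top',*g(e,205,150,kk),.01).round(4))
for e in((352-300,190),(522-300,190),(437-300,125),(437-300,262)): print('dishS',ray('scene',*g(e,360,135,5),.01).round(4))
print('knob',ray('top',*g((95,112),205,150,kk),.108).round(4),ray('scene',*g((470-300,58),360,135,5),.108).round(4))
print('collar',ray('top',*g((122,148),205,150,kk),.03).round(4))
for n,c in(('top',(323,190)),('scene',(326,215))):
    im=(t if n=='top' else s); u,v=c; P=cloud(n,np.load(n+'0.npz')['D'])
    m=(P[...,2]>.14)&(P[...,2]<.148); m[:v-30]=0;m[v+30:]=0;m[:,:u-30]=0;m[:,u+30:]=0
    w=P[m]; q=np.argwhere(m); (cc,r)=cv2.minEnclosingCircle(w[:,:2].astype(np.float32)); print(n,'grip',cc,r,np.median(w[:,2]))
p,R,st=tool(); print(p,R.round(3))
E
```

```text
top claws [0.54043801 0.00868801 0.105     ] [0.46496996 0.05019859 0.105     ] [0.50270399 0.0294433  0.105     ] 0.08613103145447333 -28.81262870603181
scene claws [0.46738407 0.05082829 0.105     ] [0.54429315 0.01019253 0.105     ] [0.50583861 0.03051041 0.105     ] 0.08698431536543674 152.1497721614083
dish [0.545  0.3271 0.01  ]
dish [0.548  0.2306 0.01  ]
dish [0.5927 0.2816 0.01  ]
dish [0.4963 0.276  0.01  ]
dishS [0.5084 0.2504 0.01  ]
dishS [0.5878 0.3076 0.01  ]
dishS [0.5231 0.3214 0.01  ]
dishS [0.5745 0.2341 0.01  ]
knob [0.5425 0.2926 0.108 ] [0.546  0.2928 0.108 ]
collar [0.5426 0.2931 0.03  ]
top grip (0.5036455988883972, 0.030410002917051315) 0.02034698612987995 0.14354984756744849
scene grip (0.5075052976608276, 0.03026103973388672) 0.02072957530617714 0.1431670399360096
[ 0.25796565 -0.56880501  0.23051138] [[ 0.413 -0.911 -0.001]
 [-0.911 -0.413  0.001]
 [-0.001  0.    -1.   ]]
```

Request:
arm_command([
  [-444, -472, 0],
  [-444, -472, 0],
  [-444, -472, 0],
  [-444, -472, 0],
  [-444, -472, 0],
  [-444, -472, 0],
  [-444, -472, 0],
  [-444, -472, 0],
  [-444, -472, 0],
  [-444, -472, 0],
], spin=[-1.52, -1.52, -1.52, -1.52, -1.52, -1.52, -1.52, -1.52, -1.52, -1.52], grip=[-1, -1, -1, -1, -1, -1, -1, -1, -1, -1], force=100)

```text
clock: 1.1
ee_pos: [0.4485, -0.1049, 0.2314]
eef_rot: [3.09, 0.564, 0.0]
ft_force: [1.3, -0.7, 0.0]
opening: 0.0853
```

```bash
cat > st.py <<'E'
from h import *
import sys
p,R,s=tool(); print('clk',s['clock'],p.round(4),'yaw',np.degrees(np.arctan2(R[1,0],R[0,0])).round(2),'tilt',R[:,2].round(4),'F',s['ft_force'].round(1),'T',s['torque'].round(2),'open',round(s['opening'],4)); print(s['qpos'].round(2))
for a in sys.argv[1:]: print(a,shift(eval(a)))
E
python3 st.py "(.505,.030,.23)" "(.505,.030,.112)"
```

```text
clk 1.1 [ 0.4485 -0.1049  0.2314] yaw 20.67 tilt [ 2.e-04 -4.e-04 -1.e+00] F [ 1.3 -0.7  0. ] T [-0.08 -0.11  0.03] open 0.0853
[ 0.61  0.17 -0.54  1.95  0.1   1.05  0.38]
(.505,.030,.23) [ 100.5 -106.3    1.3]
(.505,.030,.112) [ 100.5 -106.4  119.3]
```

Request:
arm_command([
  [100, -106, 0],
  [100, -106, 0],
  [100, -106, 0],
  [100, -106, 0],
  [100, -106, 0],
  [100, -106, 0],
], spin=[0, 0, 0, 0, 0, 0], grip=[-1, -1, -1, -1, -1, -1])

```text
clock: 1.7
ee_pos: [0.5048, 0.0261, 0.2309]
eef_rot: [3.092, 0.553, -0.002]
ft_force: [-0.2, -0.2, -0.2]
opening: 0.0854
```

```bash
python3 st.py "(.505,.030,.16)" "(.505,.030,.112)"
```

```text
clk 1.7 [0.5048 0.0261 0.2309] yaw 20.27 tilt [-1.e-03 -8.e-04 -1.e+00] F [-0.2 -0.2 -0.2] T [ 0.01  0.04 -0.03] open 0.0854
[ 0.37  0.27 -0.62  1.85  0.18  1.08  0.04]
(.505,.030,.16) [ 1.7 -3.6 70.9]
(.505,.030,.112) [  1.7  -3.6 118.9]
```

Request:
arm_command([
  [2, -4, 30],
  [2, -4, 60],
  [2, -4, 80],
  [2, -4, 80],
  [2, -4, 80],
], spin=[0, 0, 0, 0, 0], grip=[-1, -1, -1, -1, -1])

```text
clock: 2.2
ee_pos: [0.5056, 0.0306, 0.1517]
eef_rot: [3.092, 0.552, -0.001]
ft_force: [0.6, 1.3, -0.3]
opening: 0.0853
```

```bash
cat > pic.py <<'E'
from h import *
import sys
tag,x,y,z,w=sys.argv[1],*map(float,sys.argv[2:6])
o=[]
for n in('top','scene'):
    im,D=manip.get_image(n); np.savez(f'{n}{tag}.npz',im=im,D=D); u,v=proj(n,(x,y,z)).astype(int); w=int(w)
    u0=min(max(u-w,0),639-2*w);v0=min(max(v-w,0),399-2*w); print(n,'crop',u0,v0)
    o.append(cv2.resize(im[v0:v0+2*w,u0:u0+2*w],(400,400),interpolation=cv2.INTER_CUBIC))
cv2.imwrite(f'pics/{tag}.png',np.hstack(o))
E
python3 pic.py a .505 .03 .14 45; python3 st.py "(.505,.030,.112)"
```

```text
top crop 279 139
scene crop 280 150
clk 2.3 [0.5065 0.0313 0.1526] yaw 20.27 tilt [ 1.9e-03 -2.0e-04 -1.0e+00] F [0.6 0.5 0.7] T [-0.02  0.04 -0.02] open 0.0854
[ 0.33  0.36 -0.6   1.94  0.26  0.91 -0.04]
(.505,.030,.112) [-1.9  0.6 40.6]
```

View pics/a.png

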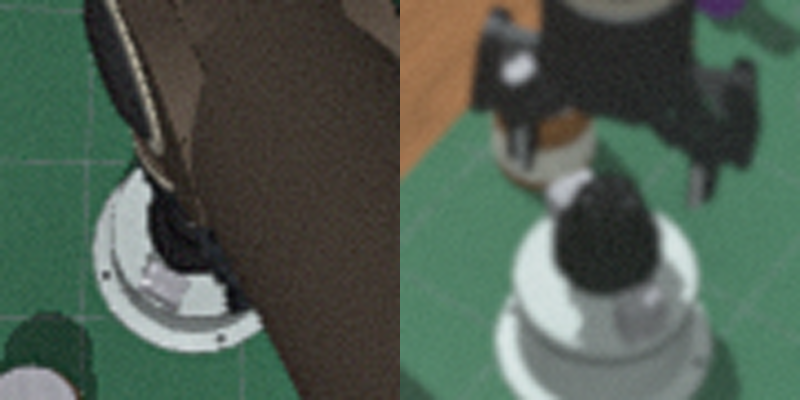

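In the scene crop the open fingers, at about (515,130) and (705,185), straddle the cap grip at (608,225). The top view is mostly hidden by the arm. I'll lower and grip.

Request:
arm_command([
  [-1, 1, 20],
  [-1, 1, 40],
  [-1, 1, 40],
  [-1, 1, 40],
  [-1, 1, 40],
  [-1, 1, 40],
  [-1, 1, 40],
  [-1, 1, 40],
  [-1, 1, 40],
], spin=[0, 0, 0, 0, 0, 0, 0, 0, 0], grip=[-1, -1, -1, 1, 1, 1, 1, 1, 1], force=100)

```text
clock: 3.2
ee_pos: [0.5056, 0.0305, 0.1125]
eef_rot: [3.091, 0.554, 0.002]
ft_force: [-1.9, -1.2, 9.0]
opening: 0.038
```

```bash
python3 pic.py b .505 .03 .14 45; python3 st.py "(.505,.030,.112)"
```

```text
top crop 279 139
scene crop 280 150
clk 3.3 [0.5055 0.0304 0.1125] yaw 20.33 tilt [ 1.2e-03 -6.0e-04 -1.0e+00] F [-3.  -0.3  7.3] T [-0.17  0.6   0.02] open 0.0377
[ 0.3   0.42 -0.57  1.98  0.3   0.83 -0.08]
(.505,.030,.112) [-0.7  0.2  0.5]
```

View pics/b.png

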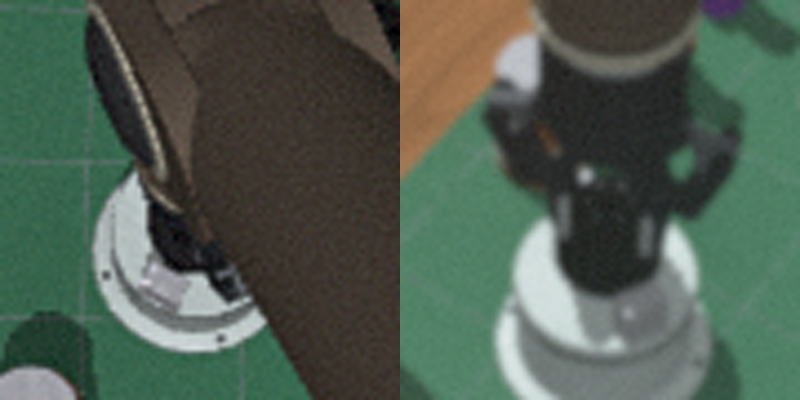

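The fingers hold the grip (opening 38 mm). Pressing down next.

Request:
arm_command([
  [0, 0, 3],
  [0, 0, 6],
  [0, 0, 8],
  [0, 0, 8],
  [0, 0, 8],
], spin=[0, 0, 0, 0, 0], grip=[1, 1, 1, 1, 1], force=110)

```text
clock: 3.8
ee_pos: [0.5056, 0.0305, 0.1048]
eef_rot: [3.091, 0.554, 0.002]
ft_force: [-3.2, -1.1, 13.2]
opening: 0.0373
```

```bash
python3 st.py
```

```text
clk 3.8 [0.5056 0.0305 0.1048] yaw 20.33 tilt [ 1.3e-03 -8.0e-04 -1.0e+00] F [-3.2 -1.1 13.2] T [-0.25  0.91  0.  ] open 0.0373
[ 0.3   0.43 -0.57  1.98  0.31  0.82 -0.09]
```

Request:
arm_command([
  [0, 0, 0],
  [0, 0, 0],
  [0, 0, 0],
  [0, 0, 0],
  [0, 0, 0],
  [0, 0, 0],
  [0, 0, 0],
  [0, 0, 0],
  [0, 0, 0],
  [0, 0, 0],
], spin=[-0.1, -0.2, -0.3, -0.4, -0.5, -0.6, -0.7, -0.8, -0.86, -0.86], grip=[1, 1, 1, 1, 1, 1, 1, 1, 1, 1])

```text
clock: 4.8
ee_pos: [0.5059, 0.031, 0.1049]
eef_rot: [2.577, 1.795, 0.002]
ft_force: [-3.4, -0.3, 12.1]
opening: 0.0379
```

```bash
python3 pic.py c .505 .03 .12 45;python3 st.py
```

```text
top crop 278 141
scene crop 280 155
clk 4.9 [0.5059 0.0309 0.1049] yaw 69.63 tilt [ 2.1e-03 -3.0e-04 -1.0e+00] F [-3.7 -0.6 12.7] T [0.09 0.75 0.11] open 0.0378
[ 0.45  0.48 -0.77  1.97  0.44  0.86  0.65]
```

View pics/c.png

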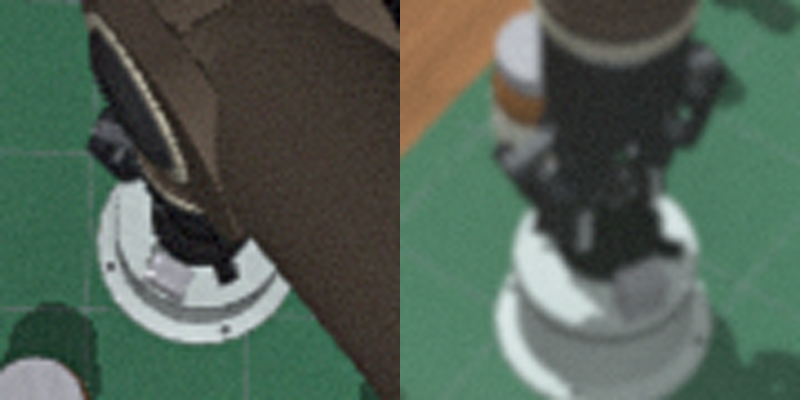

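A cap wing now shows clear of the claw, at (225,268) in the top crop and (675,250) in the scene crop. I'll let it up and lift.

Request:
arm_command([
  [0, 0, -5],
  [0, 0, -10],
  [0, 0, -15],
  [0, 0, -20],
  [0, 0, -30],
  [0, 0, -50],
  [0, 0, -80],
  [0, 0, -110],
  [0, 0, -120],
  [0, 0, -120],
], spin=[0, 0, 0, 0, 0, 0, 0, 0, 0, 0], grip=[1, 1, 1, 1, 1, 1, 1, 1, 1, 1])

```text
clock: 5.9
ee_pos: [0.5059, 0.0305, 0.2248]
eef_rot: [2.578, 1.792, 0.003]
ft_force: [-0.5, -0.2, -1.4]
opening: 0.0377
```

```bash
python3 pic.py d .505 .03 .18 55;python3 st.py "(.477,-.271,.225)"
```

```text
top crop 269 126
scene crop 271 130
clk 6.0 [0.5046 0.0301 0.2225] yaw 69.59 tilt [-9.e-04 -5.e-04 -1.e+00] F [-0.4 -0.1 -0.9] T [ 0.01 -0.01 -0.01] open 0.0378
[ 0.55  0.33 -0.86  1.85  0.28  1.09  0.79]
(.477,-.271,.225) [-291.8   79.1   -2.3]
```

View pics/d.png

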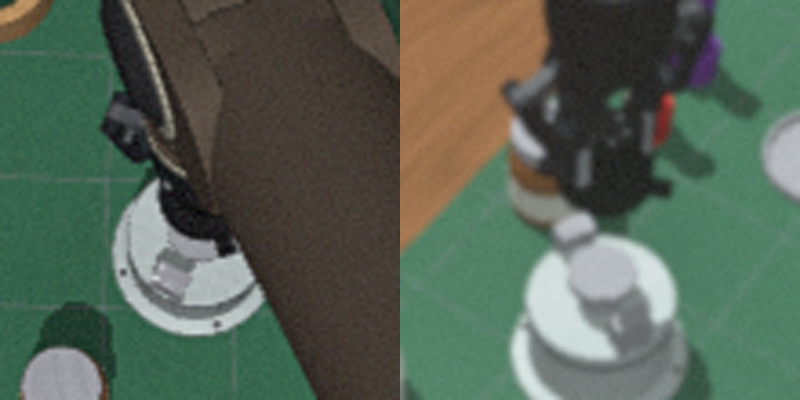

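The cap is off and in the gripper, and the bare plate is visible. On to the tray.

Request:
arm_command([
  [-292, 79, 0],
  [-292, 79, 0],
  [-292, 79, 0],
  [-292, 79, 0],
  [-292, 79, 0],
  [-292, 79, 0],
  [-292, 79, 0],
  [-292, 79, 0],
  [-292, 79, 0],
  [-292, 79, 0],
], spin=[0, 0, 0, 0, 0, 0, 0, 0, 0, 0], grip=[1, 1, 1, 1, 1, 1, 1, 1, 1, 1])

```text
clock: 7.0
ee_pos: [0.4778, -0.2688, 0.2229]
eef_rot: [-2.576, -1.796, -0.0]
ft_force: [0.9, 0.5, -0.8]
opening: 0.0379
```

```bash
python3 st.py "(.477,-.271,.08)" "(.477,-.271,.024)"
```

```text
clk 7.0 [ 0.4778 -0.2688  0.2229] yaw 69.78 tilt [-5.e-04  7.e-04 -1.e+00] F [ 0.9  0.5 -0.8] T [ 0.   -0.01  0.  ] open 0.0379
[ 1.    0.38 -0.75  1.76  0.29  1.11  1.38]
(.477,-.271,.08) [ -2.4   0.2 142.9]
(.477,-.271,.024) [ -2.4   0.2 198.9]
```

Request:
arm_command([
  [-2, 0, 45],
  [-2, 0, 90],
  [-2, 0, 135],
  [-2, 0, 160],
  [-2, 0, 170],
  [-2, 0, 170],
  [-2, 0, 170],
], spin=[0, 0, 0, 0, 0, 0, 0], grip=[1, 1, 1, 1, 1, 1, 1])

```text
clock: 7.7
ee_pos: [0.4779, -0.2723, 0.0546]
eef_rot: [2.577, 1.794, 0.002]
ft_force: [-0.3, -0.4, -0.2]
opening: 0.0373
```

```bash
python3 pic.py e .477 -.271 .03 50;python3 st.py "(.477,-.271,.024)"
```

```text
top crop 382 156
scene crop 190 253
clk 7.8 [ 0.478  -0.2729  0.055 ] yaw 69.63 tilt [ 0.0024 -0.0015 -1.    ] F [-0.4 -0.3 -0.6] T [-0.09  0.02  0.03] open 0.0377
[ 0.91  0.59 -0.63  1.91  0.48  0.79  1.23]
(.477,-.271,.024) [ 1.4 -1.7 31. ]
```

View pics/e.png

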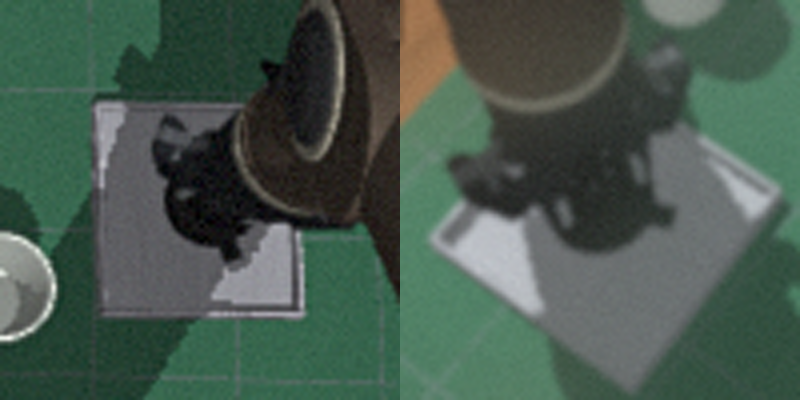

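The cap is over the tray centre, at (200,205) in the top crop. I'll lower it until it touches.

Request:
arm_command([
  [0, -1, 10],
  [0, -1, 20],
  [0, -1, 27],
  [0, -1, 30],
  [0, -1, 32],
  [0, -1, 32],
  [0, -1, 32],
], spin=[0, 0, 0, 0, 0, 0, 0], grip=[1, 1, 1, 1, 1, 1, 1])

```text
clock: 8.5
ee_pos: [0.4757, -0.2723, 0.0228]
eef_rot: [2.579, 1.793, -0.002]
ft_force: [-7.8, 2.5, 21.4]
opening: 0.0377
```

```bash
python3 st.py
```

```text
clk 8.5 [ 0.4757 -0.2723  0.0228] yaw 69.6 tilt [-7.0e-04 -1.3e-03 -1.0e+00] F [-7.8  2.5 21.4] T [0.85 1.41 0.05] open 0.0377
[ 0.88  0.63 -0.6   1.93  0.52  0.74  1.19]
```

Contact confirmed. Release and retreat straight up.

Request:
arm_command([
  [0, 0, -1],
  [0, 0, -1],
  [0, 0, -1],
  [0, 0, -1],
  [0, 0, -1],
  [0, 0, -20],
  [0, 0, -60],
  [0, 0, -110],
  [0, 0, -160],
  [0, 0, -200],
], spin=[0, 0, 0, 0, 0, 0, 0, 0, 0, 0], grip=[-1, -1, -1, -1, -1, -1, -1, -1, -1, -1])

```text
clock: 9.5
ee_pos: [0.4762, -0.272, 0.2241]
eef_rot: [2.578, 1.793, 0.001]
ft_force: [0.8, -1.2, 0.5]
opening: 0.0852
```

```bash
python3 pic.py f .477 -.271 .03 50;python3 st.py "(.5445,.2925,.225)"
```

```text
top crop 382 156
scene crop 190 253
clk 9.6 [ 0.4787 -0.273   0.227 ] yaw 69.61 tilt [ 0.0079 -0.005  -1.    ] F [0.8 0.4 0.4] T [-0.03 -0.03 -0.03] open 0.0856
[ 1.01  0.38 -0.75  1.75  0.29  1.11  1.38]
(.5445,.2925,.225) [ 5.530e+02 -1.354e+02 -3.000e-01]
```

View pics/f.png

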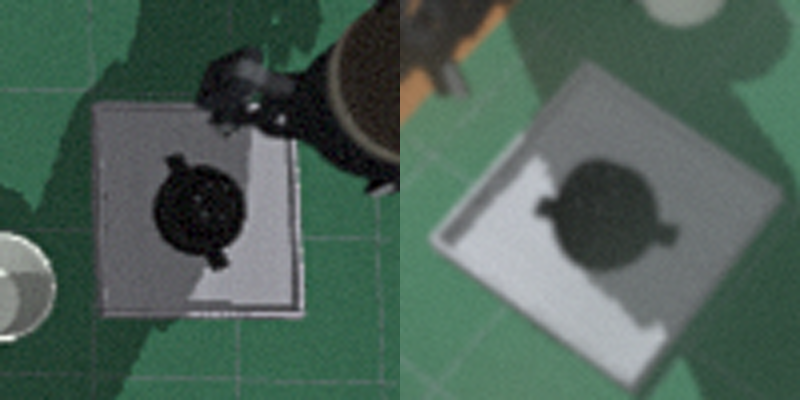

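The cap lies flat near the tray centre: (200,210) in the top crop, with the tray centre at about (198,209). Now to the dauber.

Request:
arm_command([
  [553, -135, 0],
  [553, -135, 0],
  [553, -135, 0],
  [553, -135, 0],
  [553, -135, 0],
  [553, -135, 0],
  [553, -135, 0],
  [553, -135, 0],
  [553, -135, 0],
  [553, -135, 0],
], spin=[0, 0, 0, 0, 0, 0, 0, 0, 0, 0], grip=[-1, -1, -1, -1, -1, -1, -1, -1, -1, -1])

```text
clock: 10.6
ee_pos: [0.5337, 0.226, 0.2204]
eef_rot: [2.58, 1.793, -0.001]
ft_force: [0.4, -1.6, 0.0]
opening: 0.0856
```

```bash
python3 st.py "(.5445,.2925,.225)"
```

```text
clk 10.6 [0.5337 0.226  0.2204] yaw 69.59 tilt [-7.e-04 -6.e-04 -1.e+00] F [ 0.4 -1.6  0. ] T [-0.01 -0.06 -0.02] open 0.0856
[ 0.14  0.48 -0.85  1.68  0.39  1.16  0.4 ]
(.5445,.2925,.225) [ 66.1 -13.1  -4.7]
```

Request:
arm_command([
  [50, -10, 0],
  [66, -13, 0],
  [66, -13, 0],
  [66, -13, 0],
  [66, -13, 0],
], spin=[0, 0, 0, 0, 0], grip=[-1, -1, -1, -1, -1])

```text
clock: 11.1
ee_pos: [0.5449, 0.289, 0.2207]
eef_rot: [2.58, 1.791, -0.002]
ft_force: [-0.2, -0.5, 0.2]
opening: 0.0853
```

```bash
python3 pic.py g .5445 .2925 .1 50; python3 st.py "(.5445,.2925,.13)"
```

```text
top crop 172 120
scene crop 342 98
clk 11.2 [0.5452 0.2889 0.2212] yaw 69.48 tilt [ 2.e-04 -1.e-03 -1.e+00] F [-0.2 -0.5 -0. ] T [-0.01  0.01  0.03] open 0.0854
[ 0.01  0.54 -0.83  1.59  0.42  1.2   0.3 ]
(.5445,.2925,.13) [ 3.2 -1.9 91.2]
```

View pics/g.png

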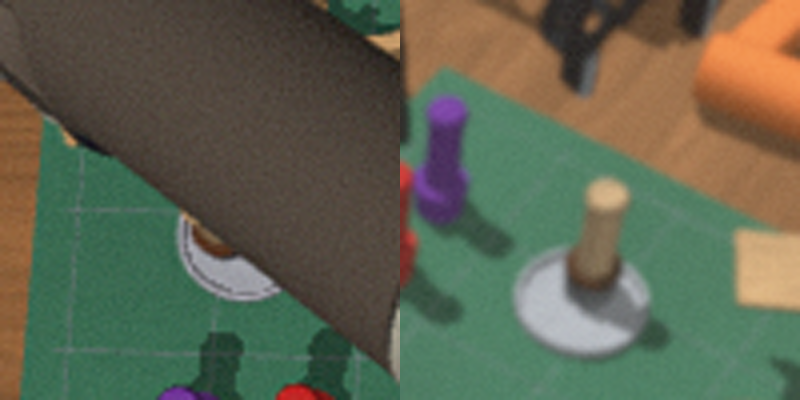

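The dauber at (605,235) in the scene crop hasn't moved, and the purple and red ones are clear. Descending to above the knob.

Request:
arm_command([
  [3, -2, 45],
  [3, -2, 80],
  [3, -2, 90],
  [3, -2, 90],
  [3, -2, 90],
], spin=[0, 0, 0, 0, 0], grip=[-1, -1, -1, -1, -1])

```text
clock: 11.7
ee_pos: [0.5447, 0.2945, 0.1329]
eef_rot: [2.58, 1.792, 0.003]
ft_force: [-1.2, 0.6, -0.3]
opening: 0.0851
```

```bash
python3 pic.py h .5445 .2925 .1 45; python3 st.py "(.5445,.2925,.048)"
```

```text
top crop 177 125
scene crop 347 103
clk 11.8 [0.5449 0.2949 0.1334] yaw 69.59 tilt [ 0.0027  0.0014 -1.    ] F [-0.3 -0.4  0.1] T [ 0.    0.04 -0.03] open 0.0854
[-0.03  0.63 -0.79  1.68  0.5   1.05  0.23]
(.5445,.2925,.048) [-2.5  0.3 85.4]
```

View pics/h.png

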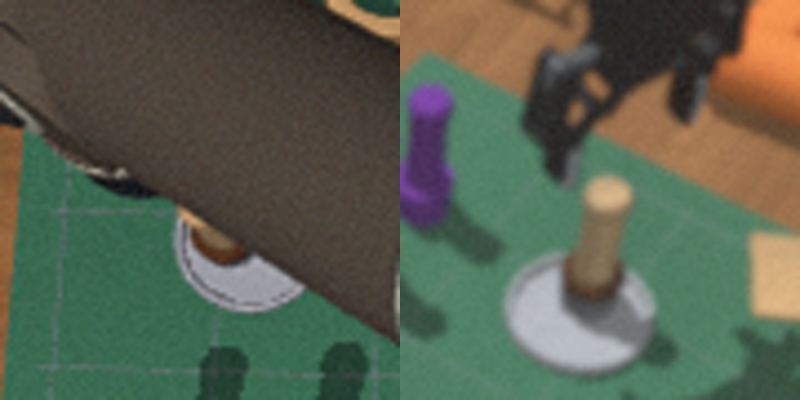

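The fingers straddle the knob at (608,190), with tips at (565,180) and (685,118). Going down and gripping the handle.

Request:
arm_command([
  [-2, 0, 30],
  [-2, 0, 60],
  [-2, 0, 82],
  [-2, 0, 85],
  [-2, 0, 85],
  [-2, 0, 85],
  [-2, 0, 85],
  [-2, 0, 85],
  [-2, 0, 85],
  [-2, 0, 85],
], spin=[0, 0, 0, 0, 0, 0, 0, 0, 0, 0], grip=[-1, -1, -1, -1, -0.3, 0.2, 0.4, 1, 1, 1], force=80)

```text
clock: 12.8
ee_pos: [0.5437, 0.2928, 0.0476]
eef_rot: [2.579, 1.793, 0.003]
ft_force: [-0.4, -0.4, 4.6]
opening: 0.0246
```

```bash
python3 pic.py i .5445 .2925 .07 45; python3 st.py "(.5445,.2925,.048)"
```

```text
top crop 179 127
scene crop 346 110
clk 12.9 [0.5437 0.2928 0.0476] yaw 69.61 tilt [ 1.6e-03  5.0e-04 -1.0e+00] F [-1.5  0.1  5.9] T [-0.19  0.17  0.01] open 0.0243
[-0.07  0.72 -0.72  1.74  0.59  0.91  0.17]
(.5445,.2925,.048) [-0.   0.8 -0.4]
```

View pics/i.png

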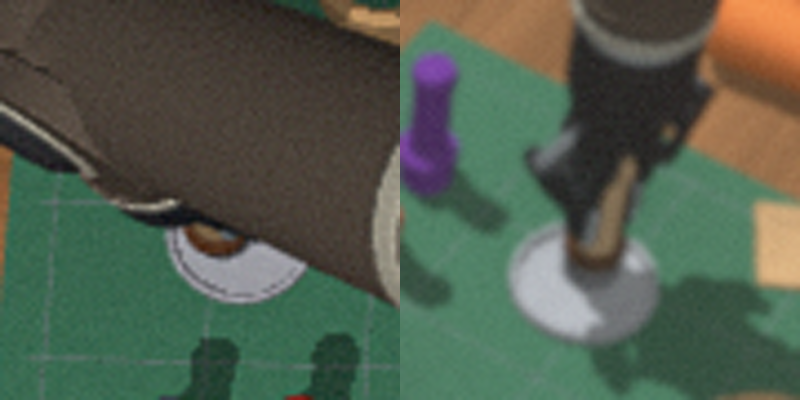

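Request:
arm_command([
  [0, 0, -20],
  [0, 0, -60],
  [0, 0, -105],
  [0, 0, -150],
  [0, 0, -170],
  [0, 0, -170],
  [0, 0, -170],
], spin=[0, 0, 0, 0, 0, 0, 0], grip=[1, 1, 1, 1, 1, 1, 1])

```text
clock: 13.6
ee_pos: [0.5431, 0.292, 0.2161]
eef_rot: [2.579, 1.793, 0.0]
ft_force: [0.8, -0.1, -1.9]
opening: 0.0241
```

```bash
python3 pic.py j .5445 .2925 .2 45; python3 st.py "(.505,.03,.218)"
```

```text
top crop 170 115
scene crop 353 76
clk 13.7 [0.5426 0.2916 0.2147] yaw 69.61 tilt [-0.002  -0.0015 -1.    ] F [ 0.4 -0.1 -1.6] T [-0.04  0.03 -0.  ] open 0.0245
[ 0.    0.55 -0.83  1.6   0.43  1.19  0.29]
(.505,.03,.218) [-258.3   55.9   -2.8]
```

View pics/j.png

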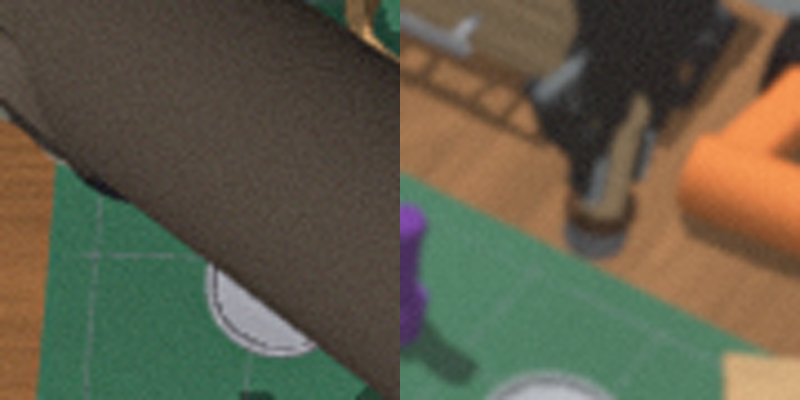

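The dauber is lifted upright, with the felt end at (600,235). Moving over the can.

Request:
arm_command([
  [-40, 9, 0],
  [-85, 18, 0],
  [-130, 28, 0],
  [-175, 38, 0],
  [-220, 48, 0],
  [-250, 54, 0],
  [-258, 56, 0],
  [-258, 56, 0],
  [-258, 56, 0],
], spin=[0, 0, 0, 0, 0, 0, 0, 0, 0], grip=[1, 1, 1, 1, 1, 1, 1, 1, 1])

```text
clock: 14.6
ee_pos: [0.5056, 0.0324, 0.2159]
eef_rot: [-2.577, -1.794, -0.0]
ft_force: [-0.2, 0.8, -0.1]
opening: 0.0241
```

```bash
python3 pic.py k .505 .03 .15 45; python3 st.py "(.505,.03,.155)" "(.505,.03,.1345)"
```

```text
top crop 279 139
scene crop 280 148
clk 14.7 [0.5058 0.033  0.2161] yaw 69.77 tilt [-2.0e-04  1.1e-03 -1.0e+00] F [ 0.6 -0.  -1.2] T [ 0.02 -0.05 -0.04] open 0.0241
[ 0.55  0.35 -0.88  1.85  0.3   1.08  0.78]
(.505,.03,.155) [-3.2  0.4 61.1]
(.505,.03,.1345) [-3.2  0.4 81.6]
```

View pics/k.png

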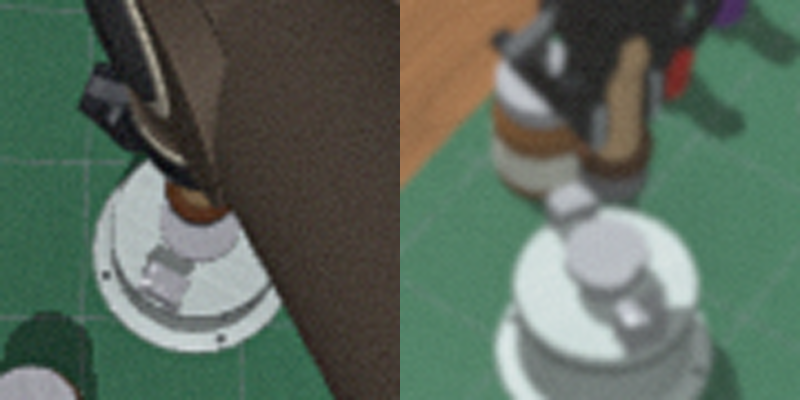

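The dauber hangs above the bare plate at (608,255). I'll descend to just short of contact, then press.

Request:
arm_command([
  [-3, 0, 25],
  [-3, 0, 50],
  [-3, 0, 62],
  [-3, 0, 67],
  [-3, 0, 72],
  [-3, 0, 76],
  [-3, 0, 80],
  [-3, 0, 80],
  [-3, 0, 80],
], spin=[0, 0, 0, 0, 0, 0, 0, 0, 0], grip=[1, 1, 1, 1, 1, 1, 1, 1, 1])

```text
clock: 15.6
ee_pos: [0.5052, 0.0294, 0.138]
eef_rot: [2.578, 1.794, 0.002]
ft_force: [-5.0, 1.0, 10.6]
opening: 0.0246
```

```bash
python3 pic.py l .505 .03 .12 45; python3 st.py "(.505,.03,.1345)"
```

```text
top crop 278 141
scene crop 280 155
clk 15.7 [0.5052 0.0294 0.1381] yaw 69.66 tilt [ 1.3e-03 -1.0e-04 -1.0e+00] F [-6.   1.6  9.5] T [ 0.15  1.25 -0.03] open 0.0245
[ 0.5   0.44 -0.82  1.94  0.4   0.92  0.69]
(.505,.03,.1345) [ 0.5 -0.4  3.6]
```

View pics/l.png

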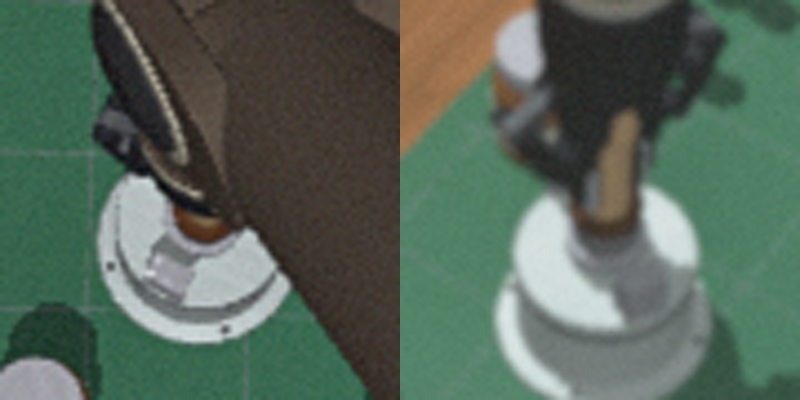

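Request:
arm_command([
  [0, 0, 2],
  [0, 0, 4],
  [0, 0, 5],
  [0, 0, 5],
  [0, 0, 5],
  [0, 0, 5],
], spin=[0, 0, 0, 0, 0, 0], grip=[1, 1, 1, 1, 1, 1])

```text
clock: 16.3
ee_pos: [0.5056, 0.0294, 0.1344]
eef_rot: [2.577, 1.793, 0.002]
ft_force: [-8.6, -0.5, 23.0]
opening: 0.0246
```

```bash
python3 st.py
```

```text
clk 16.3 [0.5056 0.0294 0.1344] yaw 69.66 tilt [ 0.0026 -0.001  -1.    ] F [-8.6 -0.5 23. ] T [-0.16  2.14 -0.01] open 0.0246
[ 0.49  0.45 -0.82  1.95  0.41  0.92  0.68]
```

At 23 N (more than the 14.4 N spring force) and the predicted height, the plate is on its stop. Holding a moment, then lifting.

Request:
arm_command([
  [0, 0, 0],
  [0, 0, 0],
  [0, 0, 0],
  [0, 0, 0],
  [0, 0, 0],
  [0, 0, 0],
  [0, 0, 0],
  [0, 0, 0],
], spin=[0, 0, 0, 0, 0, 0, 0, 0], grip=[1, 1, 1, 1, 1, 1, 1, 1])

```text
clock: 17.1
ee_pos: [0.5056, 0.0294, 0.1344]
eef_rot: [2.577, 1.793, 0.002]
ft_force: [-10.1, -0.5, 22.8]
opening: 0.0243
```

Request:
arm_command([
  [0, 0, -6],
  [0, 0, -14],
  [0, 0, -25],
  [0, 0, -45],
  [0, 0, -70],
  [0, 0, -82],
  [0, 0, -82],
  [0, 0, -82],
], spin=[0, 0, 0, 0, 0, 0, 0, 0], grip=[1, 1, 1, 1, 1, 1, 1, 1])

```text
clock: 17.9
ee_pos: [0.5046, 0.028, 0.2129]
eef_rot: [2.579, 1.793, -0.0]
ft_force: [-0.8, -0.3, -1.5]
opening: 0.0243
```

```bash
python3 pic.py m .505 .03 .15 45; python3 st.py "(.545,.281,.217)"
```

```text
top crop 279 139
scene crop 280 148
clk 18.0 [0.5042 0.028  0.2123] yaw 69.61 tilt [-1.5e-03 -2.0e-04 -1.0e+00] F [-0.1  0.3 -1.5] T [-0.08 -0.03  0.02] open 0.0243
[ 0.56  0.35 -0.87  1.86  0.3   1.07  0.78]
(.545,.281,.217) [251.4 -49.9  -4.8]
```

View pics/m.png

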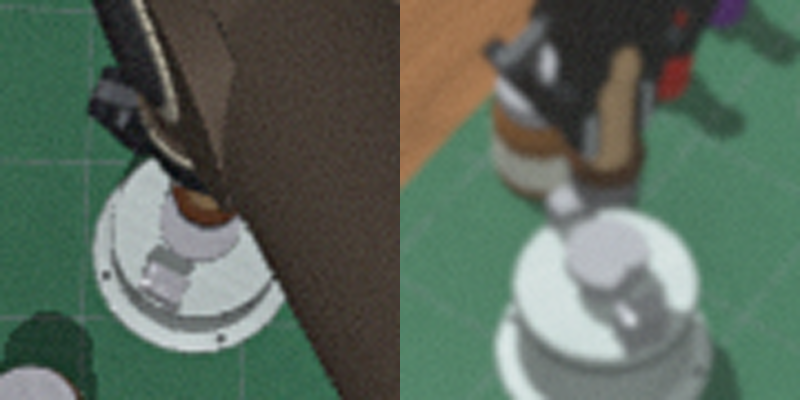

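The plate has risen again and the dauber is still upright in the gripper. Back to the dish.

Request:
arm_command([
  [40, -8, 0],
  [85, -17, 0],
  [130, -26, 0],
  [175, -35, 0],
  [220, -44, 0],
  [245, -49, 0],
  [251, -50, 0],
  [251, -50, 0],
  [251, -50, 0],
], spin=[0, 0, 0, 0, 0, 0, 0, 0, 0], grip=[1, 1, 1, 1, 1, 1, 1, 1, 1])

```text
clock: 18.9
ee_pos: [0.5453, 0.2793, 0.2124]
eef_rot: [2.58, 1.791, -0.003]
ft_force: [0.5, -0.6, -1.2]
opening: 0.0246
```

```bash
python3 st.py "(.546,.281,.055)"
```

```text
clk 18.9 [0.5453 0.2793 0.2124] yaw 69.55 tilt [-0.0012 -0.0016 -1.    ] F [ 0.5 -0.6 -1.2] T [-0.03 -0.02  0.02] open 0.0246
[ 0.03  0.54 -0.84  1.61  0.43  1.19  0.31]
(.546,.281,.055) [  2.1   0.2 157.3]
```

Request:
arm_command([
  [1, 0, 40],
  [1, 0, 80],
  [1, 0, 120],
  [1, 0, 145],
  [1, 0, 155],
  [1, 0, 155],
  [1, 0, 155],
], spin=[0, 0, 0, 0, 0, 0, 0], grip=[1, 1, 1, 1, 1, 1, 1])

```text
clock: 19.6
ee_pos: [0.5466, 0.2817, 0.0597]
eef_rot: [2.58, 1.792, 0.003]
ft_force: [-0.5, -0.4, -0.7]
opening: 0.0243
```

```bash
python3 pic.py n .546 .281 .05 45; python3 st.py "(.546,.281,.0476)"
```

```text
top crop 185 129
scene crop 343 117
clk 19.7 [0.5467 0.2822 0.0601] yaw 69.58 tilt [ 0.0026  0.0011 -1.    ] F [ 0.8  0.9 -0.6] T [-0.05  0.01 -0.05] open 0.0246
[-0.04  0.71 -0.74  1.74  0.58  0.93  0.19]
(.546,.281,.0476) [-1.4 -0.3 12.5]
```

View pics/n.png

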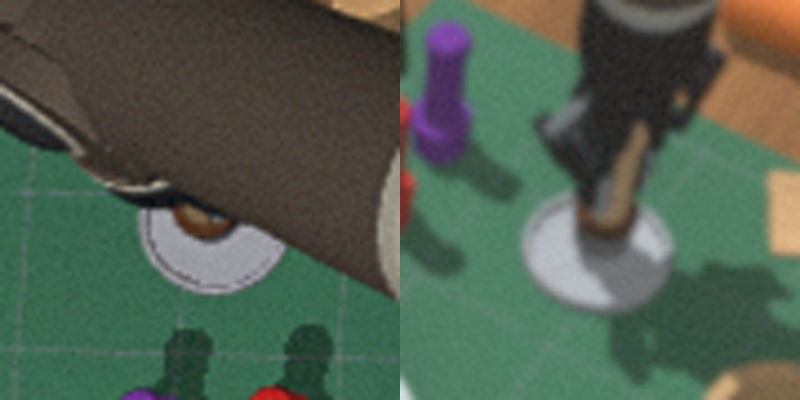

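The felt end is over the dish centre. Lowering to contact.

Request:
arm_command([
  [-1, 0, 4],
  [-1, 0, 8],
  [-1, 0, 11],
  [-1, 0, 13],
  [-1, 0, 13],
  [-1, 0, 13],
], spin=[0, 0, 0, 0, 0, 0], grip=[1, 1, 1, 1, 1, 1])

```text
clock: 20.3
ee_pos: [0.5454, 0.281, 0.0475]
eef_rot: [2.578, 1.792, 0.001]
ft_force: [-5.3, -5.5, 20.4]
opening: 0.0241
```

```bash
python3 st.py
```

```text
clk 20.3 [0.5454 0.281  0.0475] yaw 69.62 tilt [ 0.0014 -0.0013 -1.    ] F [-5.3 -5.5 20.4] T [-1.32  1.29 -0.06] open 0.0241
[-0.05  0.72 -0.73  1.75  0.6   0.91  0.18]
```

Request:
arm_command([
  [0, 0, -1],
  [0, 0, -1],
  [0, 0, -1],
  [0, 0, -1],
  [0, 0, -1],
  [0, 0, -1],
  [0, 0, -1],
  [0, 0, -1],
], spin=[0, 0, 0, 0, 0, 0, 0, 0], grip=[1, 1, 0.2, -0.2, -0.6, -1, -1, -1])

```text
clock: 21.1
ee_pos: [0.5452, 0.281, 0.0462]
eef_rot: [-2.579, -1.793, 0.0]
ft_force: [-0.4, -0.0, 0.1]
opening: 0.0855
```

Request:
arm_command([
  [0, 0, -10],
  [0, 0, -30],
  [0, 0, -60],
  [0, 0, -100],
  [0, 0, -140],
  [0, 0, -180],
  [0, 0, -200],
  [0, 0, -200],
], spin=[0, 0, 0, 0, 0, 0, 0, 0], grip=[-1, -1, -1, -1, -1, -1, -1, -1])

```text
clock: 21.9
ee_pos: [0.5463, 0.2824, 0.2508]
eef_rot: [2.579, 1.793, 0.01]
ft_force: [0.3, -0.2, -0.5]
opening: 0.0855
```

Request:
arm_command([
  [-40, -40, 0],
  [-80, -80, 0],
  [-110, -110, 0],
  [-150, -150, 0],
  [-180, -180, 0],
  [-180, -180, 0],
  [-180, -180, 0],
  [-180, -180, 0],
], spin=[0, 0, 0, 0, 0, 0, 0, 0], grip=[-1, -1, -1, -1, -1, -1, -1, -1])

```text
clock: 22.7
ee_pos: [0.3149, 0.1752, 0.2466]
eef_rot: [2.58, 1.793, 0.002]
ft_force: [-0.0, -0.6, -0.8]
opening: 0.0854
```

```bash
python3 st.py; python3 - <<'E'
from h import *
for n in('top','scene'):
    im,D=manip.get_image(n); cv2.imwrite(f'pics/end_{n}.png',im); np.savez(f'{n}end.npz',im=im,D=D); P=cloud(n,D)
    for nm,c,r,lo,hi in(('knob',(.545,.281),.04,.1,.12),('plate',(.505,.03),.02,.08,.13),('captop',(.476,-.272),.035,.045,.07)):
        m=(np.hypot(P[...,0]-c[0],P[...,1]-c[1])<r)&(P[...,2]>lo)&(P[...,2]<hi)
        if m.sum(): print(n,nm,m.sum(),np.median(P[m],0).round(4))
E
```

```text
clk 22.7 [0.3149 0.1752 0.2466] yaw 69.59 tilt [ 1.e-03  6.e-04 -1.e+00] F [-0.  -0.6 -0.8] T [-0.01 -0.01 -0.01] open 0.0854
[ 0.44 -0.04 -1.02  2.1  -0.04  1.06  0.66]
top knob 103 [0.5437 0.2801 0.1066]
top plate 184 [0.5047 0.0302 0.1043]
top captop 180 [ 0.4737 -0.2717  0.0533]
scene knob 83 [0.5485 0.2778 0.1066]
scene plate 174 [0.5053 0.029  0.1043]
scene captop 244 [ 0.4786 -0.2728  0.0531]
```

View pics/end_top.png

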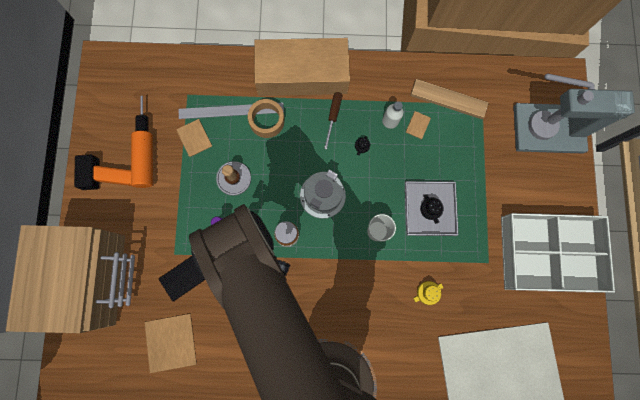

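View pics/end_scene.png

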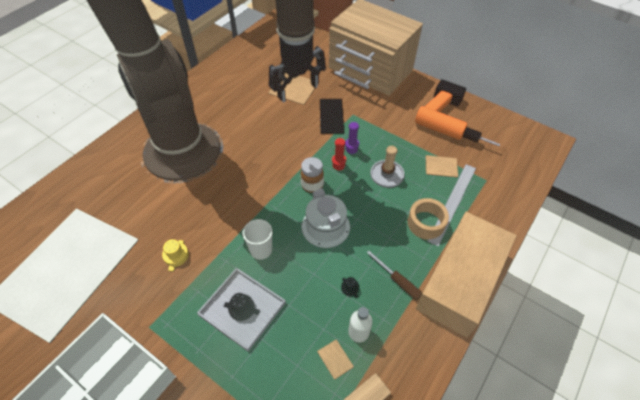

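The dauber stands upright in the dish (scene (390,163)), the plate is up at 104 mm, and the cap is flat in the tray (scene (240,305)). The bystanders haven't moved, so I'm handing the job in.

```bash
python3 -c "
from plant import manip
print(manip.finish_job())"
```

```text
the job is handed in; nothing more can be done
None
```

The can is open, the plate was pressed fully down and let up again, and the job was handed in at about 23 s of the 64 s allowed. No verdict was given.

- **Cap:** I pressed it down about 8 mm and turned it about 49° anticlockwise. I then lifted it off and set it flat in the tray, its centre within about 5 mm of the tray's centre. Its top measured 53 mm above the table, against 54 mm expected.
- **Dauber:** I pressed it upright on the plate for over 1 s at about 23 N. That is well above the 14.4 N spring force, and the height matched the stop. It now stands in its dish within about 4 mm of the centre, with its knob top at 107 mm, against 108 mm expected.
- **Plate:** It measured 104 mm above the table at the end, against 105 mm when free.
- **Everything else:** The final pictures show no bystander or look-alike moved. In the top view the arm hid the phone, purple and red daubers in part, but the scene view shows them unmoved. The gripper was open and clear of everything.

The only disagreement was between the two cameras, which differed by up to about 5 mm in x, so I used positions between the two. No check failed.

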